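# Count to the third gap of the condiment rack and push the pot in

## Task

Starting at the end of the rack where the white cup stands, run a fingertip along the rail on top of the rack's back, touching it behind the first, the second and then the third gap, and do not touch the rail beyond the third. Then push the lidded pot that stands on the counter into that third gap, fully home against the back, sliding it upright without lifting it. Leave the cup, the case and the things already in the rack where they are, and finish clear of everything.

Things in the scene. Friction and masses are not known exactly. Their poses are not given: they have to be found in the camera images.
- rack: Wooden divider rack fixed to the counter, 80 mm deep (x) by 464 mm (y). Origin: centre of its underside, on the counter; x runs from open front to back board, y along the row. Six gaps 68 mm wide, without floor, open towards the robot (-x), between 8 mm thick, 40 mm high dividers 76 mm apart. Front at x = -40 mm, back board face at x = 24 mm (gaps 64 mm deep). The rail tops the back board.
- cup: White round cup, open at the top, 72 mm across the rim and 80 mm high, loose on the counter beyond one end of the rack (which end varies). It marks the end to count from. Origin: centre of its underside, z up. A bystander.
- case: Dark wooden lidded case, 124 x 64 x 55 mm high, loose on the counter beyond the other end of the rack. Origin: centre of its underside. A bystander.
- pot: The pot to push: a round, lidded condiment pot, 60 mm diameter, straight sides from 4 to 34 mm high, lid (fixed on) and 16 mm knob up to 50 mm; about 0.18 kg. It stands loose on the counter in front of the rack. Origin: centre of its underside, z up; it may turn about z freely.
- stored_pot: A pot of the same shape already stored in an end gap of the rack. Origin: centre of its underside. A bystander.
- tin: Square steel tin 48 x 48 x 46 mm high, stored in the gap at the other end. Origin: centre of its underside. A bystander.
- rail1: Rail piece 1 of 6, numbered from the rack's +y end: the piece of the rail behind gap 1. Wood, 16 mm (x) by 64 mm (y), flat top 50 mm above the counter; notches 12 mm wide part the pieces, in line with the dividers. Origin: middle of its top face, axes as the rack's. A pot fully home in this gap has its centre 38 mm in front of (rack -x) this origin.
- rail2: Rail piece 2 of 6, numbered from the rack's +y end: the piece of the rail behind gap 2. Form, origin and axes as for rail piece 1.
- rail3: Rail piece 3 of 6, numbered from the rack's +y end: the piece of the rail behind gap 3. Form, origin and axes as for rail piece 1.
- rail4: Rail piece 4 of 6, numbered from the rack's +y end: the piece of the rail behind gap 4. Form, origin and axes as for rail piece 1.
- rail5: Rail piece 5 of 6, numbered from the rack's +y end: the piece of the rail behind gap 5. Form, origin and axes as for rail piece 1.
- rail6: Rail piece 6 of 6, numbered from the rack's +y end: the piece of the rail behind gap 6. Form, origin and axes as for rail piece 1.
Things that resemble listed ones, but are neither listed nor needed, are in the scene too. What is shaped like the pot but purple is not meant.

How it is judged (in metres and radians):
On the way, in this order (a step that is already met when the one before it is completed fails the run):
1. a fingertip touches the rail behind the first gap from the cup's end (((y of cup in the frame of rack above 0 m and contact force between the fingers and rail1 above 0.4 N) or (y of cup in the frame of rack below 0 m and contact force between the fingers and rail6 above 0.4 N))), for 0.04 s.
2. a fingertip touches the rail behind the second gap from the cup's end (((y of cup in the frame of rack above 0 m and contact force between the fingers and rail2 above 0.4 N) or (y of cup in the frame of rack below 0 m and contact force between the fingers and rail5 above 0.4 N))), for 0.04 s.
3. a fingertip touches the rail behind the third gap from the cup's end, the pot not yet pushed (((y of cup in the frame of rack above 0 m and contact force between the fingers and rail3 above 0.4 N) or (y of cup in the frame of rack below 0 m and contact force between the fingers and rail4 above 0.4 N)) and distance of pot from where it was at the start of the episode below 0.03 m), for 0.04 s.
4. the pot stands home in the third gap from the cup's end (((y of cup in the frame of rack above 0 m and (x of pot in the frame of rail3 between -0.045 and -0.03 m and y of pot in the frame of rail3 between -0.01 and 0.01 m)) or (y of cup in the frame of rack below 0 m and (x of pot in the frame of rail4 between -0.045 and -0.03 m and y of pot in the frame of rail4 between -0.01 and 0.01 m)))), for 0.2 s.
At the end, for the whole second after the job is handed in: The pot stands upright (within 0.1 rad) and at rest on the counter in the third gap from the cup's end, within 7 mm of touching the back board and within 10 mm of the gap's middle line (((y of cup in the frame of rack above 0 m and (x of pot in the frame of rail3 between -0.045 and -0.03 m and y of pot in the frame of rail3 between -0.01 and 0.01 m)) or (y of cup in the frame of rack below 0 m and (x of pot in the frame of rail4 between -0.045 and -0.03 m and y of pot in the frame of rail4 between -0.01 and 0.01 m))) and height (world z) of pot below 0.005 m and angle between pot's own z axis and vertical below 0.1 rad and linear speed of pot below 0.01 m/s).
It fails at once if the pot is lifted or carried (more than 10 mm off the counter) (height (world z) of pot above 0.01 m).
It fails at once if the pot is tipped (angle between pot's own z axis and vertical above 0.35 rad).
It fails at once if the rail is touched past the third gap ((y of cup in the frame of rack above 0 m and contact force between the fingers and rail4 above 0.4 N) or (y of cup in the frame of rack above 0 m and contact force between the fingers and rail5 above 0.4 N) or (y of cup in the frame of rack above 0 m and contact force between the fingers and rail6 above 0.4 N) or (y of cup in the frame of rack below 0 m and contact force between the fingers and rail1 above 0.4 N) or (y of cup in the frame of rack below 0 m and contact force between the fingers and rail2 above 0.4 N) or (y of cup in the frame of rack below 0 m and contact force between the fingers and rail3 above 0.4 N)).
It fails at once if the cup, the case, the stored pot or the tin is disturbed (moved more than 20 mm) (distance of any of cup, case, stored_pot, tin from where it was at the start of the episode above 0.02 m).
It also fails if it takes over 67 s, if anything falls off the work surface, if the arm or the gripper's body presses on something with over 40 N, if the wrist force passes 120 N, or if a joint passes its speed limit or range.

## Robot

A 6-joint arm with a two-finger parallel gripper is mounted at the origin on the work surface. World frame = base frame: x ahead of the robot, y to its left, z up, the work surface at z = 0. Lengths are in m, angles in degrees, forces in N, time in s.
With the tool pointing down it reaches from about 0.3 to 0.875 m from the base axis. Payload 6.4 kg.
Tool frame: the origin (TCP) lies midway between the tips of the shut fingers; the grasp point (between the pads) lies r.grasp_offset behind it (r.grasp_offset is the distance from the TCP to the grasp point, in m); x points along the fingers, z is the direction in which the jaws open and shut, and the axes are right-handed (so a half turn about x gives the same grasp; the last joint's range is limited). The gripper opens to 88 mm and grips with 3 to 60 N. Pads are 18 mm wide; open, the fingers measure 123 mm over their backs; the gripper's body (75 mm by 187 mm) begins 45 mm behind the grasp point.
Start: joints at [52.867, 10.359, 92.074, -0, 77.567, -11.82], TCP at [0.246, 0.52, 0.239] pointing down, gripper open.
Joint ranges: [-171.53, 171.53], [-51.25, 118.39], [17.06, 147.69], [-65.23, 245.23], [0, 150.52], [-178.68, 178.68]. Speed limits (degrees/s): [147.25, 147.25, 172.46, 180, 180, 180].

## Interface

Orientations are given as [roll, pitch, yaw] about the fixed x, y, z axes, in that order (R = Rz(yaw) Ry(pitch) Rx(roll)).
In Python, from bench import r, viewer, ticket gives the robot as it stands.
- The arm moves only by the shell command python3 -m pendant 'ROWS' [FORCE]. ROWS is JSON, a list of rows, each an object of numbers: "x", "y", "z": the shift along the tool's x, y, z in m; "rx", "ry", "rz": the turn, a rotation vector about the tool's x, y, z in degrees; "jaw": the closure, from 0 (fully open) to 1 (shut). In form: [{"x": .., "y": .., "z": .., "rx": .., "ry": .., "rz": .., "jaw": ..}, ...]. A call has 1 to 8 rows; each row is the pose to reach, as a shift and turn from the pose measured when the call began, along the tool's axes at that moment; what a row does not reach only later rows make up. A row lasts 1/12 s, in which the tool goes at most 41.7 mm and 7.16 degrees, less where a joint would pass 70% of its speed; a pose out of reach is approached as far as the arm can. A call with a gripper value outside its range is refused whole. The fingers move at their own pace and stop on an object; FORCE is the grip in N (left out, the last holds). Time passes only in rows, so rows that repeat a pose let the fingers close. It gives the time, the measured TCP pose, the force and the opening at its end, in the units of the state.
- r.get_state(): the state, without advancing time (a new reading comes with each control period).
- viewer.read_camera(name): name is "scene" or "top" or "wrist"; returns a dict with "image" (400x640x3 uint8, red, green, blue), "range_z" (400x640 float32, m along the optical axis (not along the pixel's ray), 0 where there is no reading), "mtx" (3x3 intrinsics, pixels), "k1" (the pictures are not rectified: a ray, as slopes to the right and down, at radius r is drawn at 1 + k1 r^2 times it, then the intrinsics apply), "cam_to_world" (4x4, takes a point from camera to world coordinates). Camera axes: x right, y down, z forward; pixel columns grow to the right and rows downward; lengths in m; the calibration is good to about 2 mm. A picture is of the moment at which its call begins.
- ticket.job_done(): hands the job in, once; it reports no verdict.
The state is a dict: "time_s": time; "q": joint angles; "qvel": joint speeds; "joint_torque": joint torques, N m; "eef_pos": TCP position; "ee_rot": TCP orientation; "contact_force": force on the tool from outside, world axes, zero at the start; "moment": the same for the moment, N m; "finger_gap": opening from 0.0 (shut) to 1.0 (fully open).
Only numpy, scipy, OpenCV 4.12 (cv2) and the standard library are available. Lean on these libraries where they do the work, as an engineer would, in place of code of your own. Each camera call takes 0.05 s, during which the arm holds its last target.

## Working session

There is one attempt and no reset: what is moved stays moved. The work goes in short steps, Python scripts to look and compute and a shell command to move; the robot and the scene stay as the last step left them, time stands still between calls to the robot, and variables do not carry over. Pictures are saved under pics/ and viewed, and the job is handed in when it is done.

```bash
ls; mkdir -p pics
python3 - <<'E'
from bench import r, viewer
import cv2, numpy as np
print(r.get_state(), r.grasp_offset)
for n in ("scene","top"):
    c=viewer.read_camera(n); cv2.imwrite(f"pics/{n}0.png",c["image"][:,:,::-1]); np.savez(f"pics/{n}0.npz",**c)
    print(n,c["mtx"],c["k1"],c["cam_to_world"].round(4))
E
```

```text
pics
{'time_s': 0.0, 'q': array([ 5.28669215e+01,  1.04008981e+01,  9.21291212e+01, -8.48591480e-04,
        7.75665516e+01, -1.18206461e+01]), 'qvel': array([ 0.10508877, -0.03708614, -0.03984807, -0.01105332,  0.00012908,
        0.02078057]), 'joint_torque': array([ 3.62571691e-04, -4.33855820e+01, -3.41859484e+01,  7.03356648e-02,
        3.86851339e-02, -1.26617092e-04]), 'eef_pos': array([0.24552099, 0.51938047, 0.23784128]), 'ee_rot': array([ 168.67082252,   89.9034256 , -126.64142646]), 'contact_force': array([-0.2622567 , -0.51600051,  0.08783175]), 'moment': array([-0.01286648, -0.01251349,  0.05154767]), 'finger_gap': 0.9995497627783133} 0.0187
scene [[450.96571195   0.         323.92701207]
 [  0.         450.96571195 203.16999383]
 [  0.           0.           1.        ]] -0.0875586861802698 [[-0.2404  0.8096 -0.5355  1.2022]
 [ 0.9706  0.209  -0.1197  0.1754]
 [ 0.015  -0.5485 -0.836   1.0982]
 [ 0.      0.      0.      1.    ]]
top [[515.78720006   0.         321.01171488]
 [  0.         515.78720006 199.06197287]
 [  0.           0.           1.        ]] 0.035273375642403106 [[-0.0123 -0.9893  0.1451  0.3262]
 [-0.9999  0.0136  0.0079  0.0093]
 [-0.0098 -0.145  -0.9894  1.3912]
 [ 0.      0.      0.      1.    ]]
```

View pics/scene0.png

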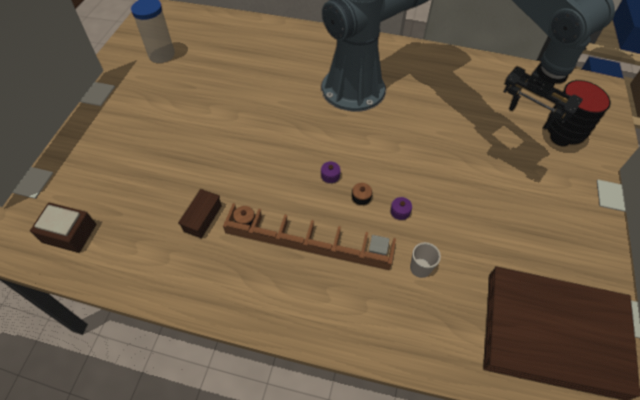

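View pics/top0.png

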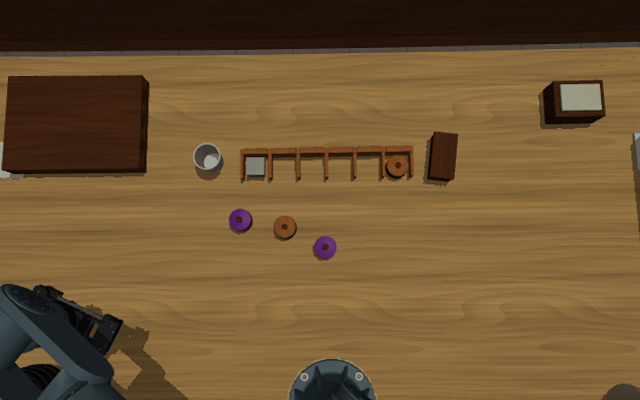

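In the top view the +y side is on the left. The white cup (207,157) stands at the rack's +y end, so the gaps count from the left and rails 1, 2 and 3 are the ones to touch.

What could be taken for the pot:
- Brown pot on the counter, top (285,227): the target by its description.
- Stored brown pot in the end gap (397,165): a bystander.
- Purple look-alikes (240,220) and (325,247): not meant.

Next I measure and take a close crop.

```bash
cat > h.py <<'E'
import numpy as np, cv2
def rays(c,uv):
    d=np.array([c["k1"],0,0,0,0],float) if np.ndim(c["k1"])==0 else None
    uv=np.asarray(uv,float).reshape(-1,1,2)
    n=cv2.undistortPoints(uv,c["mtx"],d)[:,0]   # iterates on r(1+k1 r^2)
    T=c["cam_to_world"]; D=np.c_[n,np.ones(len(n))]@T[:3,:3].T
    return T[:3,3],D
def onplane(c,uv,z):
    o,D=rays(c,uv); return o+D*((z-o[2])/D[:,2])[:,None]
def cloud(c):
    v,u=np.mgrid[0:400,0:640]; uv=np.c_[u.ravel(),v.ravel()]
    n=cv2.undistortPoints(uv.reshape(-1,1,2).astype(float),c["mtx"],np.array([float(c["k1"]),0,0,0,0]))[:,0]
    P=np.c_[n,np.ones(len(n))]*c["range_z"].reshape(-1,1); T=c["cam_to_world"]
    return (P@T[:3,:3].T+T[:3,3]).reshape(400,640,3)
E
python3 - <<'E'
from h import *
c=dict(np.load("pics/top0.npz")); im=c["image"]
P=cloud(c); print("table z",np.median(P[200:300,400:500,2]), "rail z", [P[149:153,u,2].round(3).tolist() for u in (285,313)])
cv2.imwrite("pics/crop1.png",cv2.resize(im[130:265,190:470,::-1],None,fx=2.8,fy=2.8,interpolation=cv2.INTER_CUBIC))
hsv=cv2.cvtColor(im,cv2.COLOR_RGB2HSV)
for p in [(285,222),(285,151),(325,241),(330,220),(255,152)]: print(p,hsv[p[1],p[0]])
E
```

```text
table z 0.00018069400854880957 rail z [[0.055, 0.05, 0.048, 0.052], [0.05, 0.049, 0.047, 0.046]]
(285, 222) [ 14 187 132]
(285, 151) [ 14 190 125]
(325, 241) [144 143 112]
(330, 220) [ 18 141 137]
(255, 152) [ 13 185 132]
```

View pics/crop1.png

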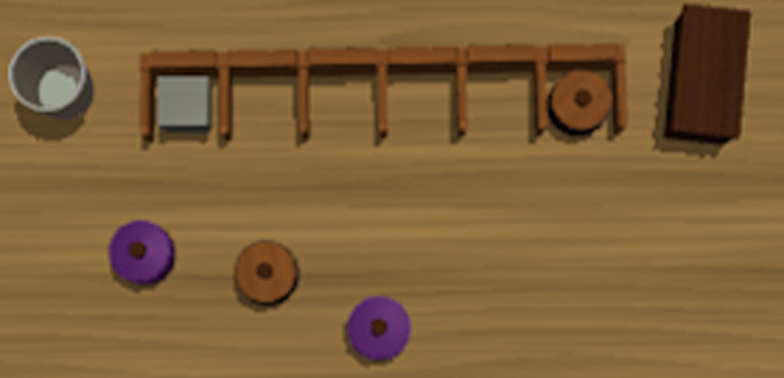

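The crop confirms it: a brown pot with a dark knob at crop (266,272), between two purple ones. The third gap from the cup is at crop x≈342 and is empty.

```bash
cat > meas.py <<'E'
from h import *
def meas(c,box=None):
    im=c["image"]; hsv=cv2.cvtColor(im,cv2.COLOR_RGB2HSV)
    return hsv
E
python3 - <<'E'
from h import *
for n in ("top","scene"):
    c=dict(np.load(f"pics/{n}0.npz")); im=c["image"]; P=cloud(c)
    hsv=cv2.cvtColor(im,cv2.COLOR_RGB2HSV)
    m=((hsv[...,1]>165)&(hsv[...,0]<17)&(hsv[...,0]>8)&(hsv[...,2]>60)).astype(np.uint8)
    roi=np.zeros_like(m)
    if n=="top": roi[130:265,190:425]=1
    else: roi[150:280,215:430]=1
    m*=roi
    N,l,s,ce=cv2.connectedComponentsWithStats(m)
    for i in range(1,N):
        if s[i,4]>60:
            print(n,s[i],ce[i].round(1), "z",np.percentile(P[...,2][l==i],[10,50,90]).round(3))
    # points from depth
    zz=P[...,2]
    reg=(P[...,0]>.3)&(P[...,0]<.65)&(P[...,1]>-.3)&(P[...,1]<.3)
    rail=reg&(m>0)&(zz>.044)&(zz<.056)
    print("raildepth pts", rail.sum(), P[rail].min(0).round(3),P[rail].max(0).round(3))
    top=reg&(zz>.015)
    N,l,s,ce=cv2.connectedComponentsWithStats(top.astype(np.uint8))
    for i in range(1,N):
        if s[i,4]>60:
            Q=P[l==i]; print("  obj",s[i],Q.min(0).round(3),Q.max(0).round(3))
E
```

```text
top [ 240  146  174   33 1606] [325.8 155.4] z [0.03  0.045 0.052]
top [387 155  22  21 353] [397.3 164.9] z [0.035 0.04  0.045]
top [274 216  22  22 352] [284.4 226.9] z [0.037 0.041 0.045]
raildepth pts 277 [ 0.395 -0.225  0.044] [0.65  0.241 0.055]
  obj [213 151  10  19  91] [0.605 0.283 0.016] [0.65  0.3   0.086]
  obj [ 240  151  175   29 2006] [ 0.326 -0.228  0.015] [0.65  0.237 1.391]
  obj [428 150  15  31 392] [ 0.573 -0.3    0.015] [ 0.65  -0.267  0.065]
  obj [228 209  25  23 425] [0.326 0.009 0.016] [0.502 0.268 1.391]
  obj [273 216  24  24 432] [0.326 0.009 0.015] [0.482 0.148 1.391]
  obj [315 236  22  23 409] [ 0.326 -0.018  0.017] [0.427 0.038 1.391]Traceback (most recent call last):
  File "<stdin>", line 18, in <module>
    return umr_minimum(a, axis, None, out, keepdims, initial, where)
ValueError: zero-size array to reduction operation minimum which has no identity
```

```bash
cat > rack.py <<'E'
from h import *
def mask(c):
    hsv=cv2.cvtColor(c["image"],cv2.COLOR_RGB2HSV)
    return ((hsv[...,1]>165)&(hsv[...,0]<18)&(hsv[...,0]>6)&(hsv[...,2]>45)).astype(np.uint8)
E
python3 - <<'E'
from rack import *
c=dict(np.load("pics/top0.npz")); m=mask(c)
N,l,s,ce=cv2.connectedComponentsWithStats(m); i=l[150,300] or l[151,300]; k=(l==i)
us=np.arange(245,410); v=np.array([np.argmax(k[:,u]) for u in us])-0.5
p=onplane(c,np.c_[us,v],.05)
f=np.polyfit(p[:,1],p[:,0],1)
for _ in range(4):
    res=p[:,0]-np.polyval(f,p[:,1]); g=abs(res)<.004; f=np.polyfit(p[g,1],p[g,0],1)
print("back edge x=a*y+b",f,"yaw of row deg",np.degrees(np.arctan(f[0])),res.std(),g.sum())
# end pixels
for row in range(147,156):
    c_=np.flatnonzero(k[row]); 
    if len(c_): print(row,c_[0],c_[-1], onplane(c,[[c_[0]-.5,row],[c_[-1]+.5,row]],.05).round(4).tolist())
# dividers at row ~172 (tops z=.04)
for row in (165,170,173):
    print(row,np.flatnonzero(k[row]).tolist())
# pot
kp=(l==l[222,285]); u0,v0=np.argwhere(kp).mean(0)[::-1]
(ce_,r_)=cv2.minEnclosingCircle(np.argwhere(kp)[:,::-1].astype(np.float32)); print("pot",u0,v0,ce_,r_, onplane(c,[[u0,v0]],.038), onplane(c,[ce_],.038))
im=c["image"]; hsv=cv2.cvtColor(im,cv2.COLOR_RGB2HSV)
for n,p0 in (("purp",(235,212)),("purp",(325,240))):
    mm=((hsv[...,0]>135)&(hsv[...,0]<155)&(hsv[...,1]>100)).astype(np.uint8)
N,l,s,ce=cv2.connectedComponentsWithStats(mm)
for i in range(1,N):
    if s[i,4]>150: print("purple",onplane(c,[ce[i]],.036).round(3))
print("cup",onplane(c,[[207.5,155]],.08).round(3),"case",onplane(c,[[444,155]],.055).round(3))
# scene check
c=dict(np.load("pics/scene0.npz")); m=mask(c); N,l,s,ce=cv2.connectedComponentsWithStats(m)
for i in range(1,N):
    if s[i,4]>60: print("scene",s[i],ce[i].round(1),onplane(c,[ce[i]],.038).round(4))
cv2.imwrite("pics/crop2.png",cv2.resize(c["image"][150:280,205:445,::-1],None,fx=3.3,fy=3.3,interpolation=cv2.INTER_CUBIC))
E
```

```text
back edge x=a*y+b [-0.00371181  0.6634812 ] yaw of row deg -0.2126700396581674 0.001162678855750672 165
147 304 412 [[0.664, 0.065, 0.05], [0.6595, -0.225, 0.05]]
148 247 412 [[0.6634, 0.2171, 0.05], [0.6568, -0.2249, 0.05]]
149 240 412 [[0.6609, 0.2357, 0.05], [0.6541, -0.2248, 0.05]]
150 240 412 [[0.6582, 0.2357, 0.05], [0.6514, -0.2247, 0.05]]
151 240 412 [[0.6555, 0.2357, 0.05], [0.6487, -0.2246, 0.05]]
152 240 412 [[0.6527, 0.2356, 0.05], [0.6459, -0.2245, 0.05]]
153 240 412 [[0.65, 0.2356, 0.05], [0.6432, -0.2244, 0.05]]
154 240 412 [[0.6473, 0.2356, 0.05], [0.6405, -0.2243, 0.05]]
155 240 412 [[0.6445, 0.2356, 0.05], [0.6378, -0.2242, 0.05]]
165 [240, 241, 242, 243, 268, 269, 270, 271, 296, 297, 298, 299, 325, 326, 327, 353, 354, 355, 356, 381, 382, 383, 384, 385, 410, 411, 412, 413]
170 [240, 241, 242, 243, 268, 269, 270, 271, 297, 298, 299, 325, 326, 327, 353, 354, 355, 356, 381, 382, 383, 384, 385, 410, 411, 412, 413]
173 [240, 241, 242, 243, 268, 269, 270, 271, 297, 298, 299, 325, 326, 327, 353, 354, 355, 356, 382, 383, 384, 385, 410, 411, 412, 413]
pot 284.42659279778394 226.90581717451525 (284.4419860839844, 226.7798614501953) 10.789027214050293 [[0.45201571 0.11728103 0.038     ]] [[0.45234756 0.11723991 0.038     ]]
purple [[0.472 0.234 0.036]]
purple [[0.398 0.012 0.036]]
cup [[0.639 0.314 0.08 ]] case [[ 0.635 -0.306  0.055]]
```

View pics/crop2.png

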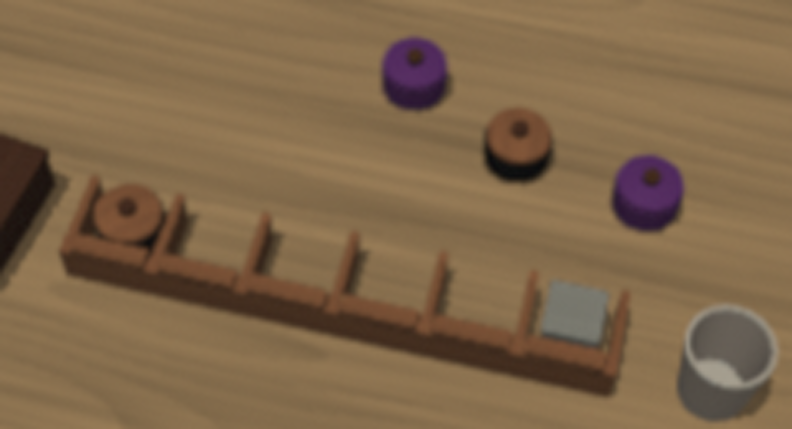

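The rail's back edge is at x≈0.6635, rack centre y≈0.0055, yaw≈0.2° (measured length 0.464, as it should be).
- Rail pieces 1, 2 and 3: centres at x≈0.6555, y≈0.1955, 0.1195 and 0.0435.
- Pot: (0.452,0.117).
- Pot home position: (0.6175,0.0435).

The helper below works out the shifts in tool axes.

```bash
cat > go.py <<'E'
import sys,numpy as np
from scipy.spatial.transform import Rotation as R
from bench import r
s=r.get_state(); p=np.array(s["eef_pos"]); Rt=R.from_euler("xyz",s["ee_rot"],degrees=True)
# usage: go.py x y z [yaw of jaw axis normal, deg]; jaw axis = z rotated
t=np.array([float(a) for a in sys.argv[1:4]])
print("t",round(s["time_s"],2),"pos",p.round(4),"F",np.round(s["contact_force"],1),"gap",round(s["finger_gap"],3))
M=Rt.as_matrix(); print("axes x,y,z in world:",M.T.round(3).tolist())
print("shift tool xyz",(M.T@(t-p)).round(4))
if len(sys.argv)>4:
    a=np.radians(float(sys.argv[4])); best=None
    for sg in (1,-1):
        z=sg*np.array([-np.sin(a),np.cos(a),0]); x=np.array([0,0,-1.]); y=np.cross(z,x)
        rv=np.degrees((Rt.inv()*R.from_matrix(np.c_[x,y,z])).as_rotvec())
        print("turn",rv.round(2)," q6",np.round(s["q"][5],1))
E
python3 go.py 0.6555 0.1955 0.12 0
```

```text
t 0.1 pos [0.2455 0.5194 0.2379] F [ 0.1  0.4 -0.4] gap 0.999
axes x,y,z in world: [[-0.001, -0.001, -1.0], [-0.904, 0.428, 0.0], [0.428, 0.904, -0.002]]
shift tool xyz [ 0.1179 -0.5091 -0.1173]
turn [-25.31  -0.08  -0.04]  q6 -11.8
turn [ 1.5469e+02 -5.0000e-02  1.1000e-01]  q6 -11.8
```

```bash
a='{"x":0.08,"y":-0.509,"z":-0.117,"rx":-25.3,"jaw":1}' ; python3 -m pendant '[{"x":0.08,"y":-0.509,"z":-0.117,"rx":-25.3,"jaw":1},{"x":0.08,"y":-0.509,"z":-0.117,"rx":-25.3,"jaw":1},{"x":0.08,"y":-0.509,"z":-0.117,"rx":-25.3,"jaw":1},{"x":0.08,"y":-0.509,"z":-0.117,"rx":-25.3,"jaw":1},{"x":0.08,"y":-0.509,"z":-0.117,"rx":-25.3,"jaw":1},{"x":0.08,"y":-0.509,"z":-0.117,"rx":-25.3,"jaw":1},{"x":0.08,"y":-0.509,"z":-0.117,"rx":-25.3,"jaw":1},{"x":0.08,"y":-0.509,"z":-0.117,"rx":-25.3,"jaw":1}]' 10; python3 go.py 0.6555 0.1955 0.12 0
```

```text
t 0.1 pos [0.2455 0.5194 0.2379] F [ 0.1  0.4 -0.4] gap 0.999
axes x,y,z in world: [[-0.001, -0.001, -1.0], [-0.904, 0.428, 0.0], [0.428, 0.904, -0.002]]
shift tool xyz [ 0.1179 -0.5091 -0.1173]
turn [-25.31  -0.08  -0.04]  q6 -11.8
turn [ 1.5469e+02 -5.0000e-02  1.1000e-01]  q6 -11.8schema error: expected keys x, y, z, rx, ry, rz, jaw
```

```bash
python3 -m pendant '[{"x":0.08,"y":-0.509,"z":-0.117,"rx":-25.3,"ry":0,"rz":0,"jaw":1},{"x":0.08,"y":-0.509,"z":-0.117,"rx":-25.3,"ry":0,"rz":0,"jaw":1},{"x":0.08,"y":-0.509,"z":-0.117,"rx":-25.3,"ry":0,"rz":0,"jaw":1},{"x":0.08,"y":-0.509,"z":-0.117,"rx":-25.3,"ry":0,"rz":0,"jaw":1},{"x":0.08,"y":-0.509,"z":-0.117,"rx":-25.3,"ry":0,"rz":0,"jaw":1},{"x":0.08,"y":-0.509,"z":-0.117,"rx":-25.3,"ry":0,"rz":0,"jaw":1},{"x":0.08,"y":-0.509,"z":-0.117,"rx":-25.3,"ry":0,"rz":0,"jaw":1},{"x":0.08,"y":-0.509,"z":-0.117,"rx":-25.3,"ry":0,"rz":0,"jaw":1}]' 10; python3 go.py 0.6555 0.1955 0.12 0
```

```text
time_s: 0.77
eef_pos: [0.4978, 0.3201, 0.1886]
ee_rot: [131.8, 89.9, -138.2]
contact_force: [-0.2, 0.7, 0.2]
finger_gap: 0.415
t 0.77 pos [0.4978 0.3201 0.1886] F [-0.2  0.7  0.2] gap 0.415
axes x,y,z in world: [[-0.002, -0.001, -1.0], [-1.0, 0.0, 0.002], [0.0, 1.0, -0.001]]
shift tool xyz [ 0.0685 -0.1578 -0.1244]
turn [-0.01 -0.08 -0.09]  q6 -68.7
turn [ 1.7999e+02 -1.4000e-01  1.2000e-01]  q6 -68.7
```

```bash
python3 -m pendant '[{"x":0.068,"y":-0.158,"z":-0.124,"rx":0,"ry":0,"rz":0,"jaw":1},{"x":0.068,"y":-0.158,"z":-0.124,"rx":0,"ry":0,"rz":0,"jaw":1},{"x":0.068,"y":-0.158,"z":-0.124,"rx":0,"ry":0,"rz":0,"jaw":1},{"x":0.068,"y":-0.158,"z":-0.124,"rx":0,"ry":0,"rz":0,"jaw":1},{"x":0.068,"y":-0.158,"z":-0.124,"rx":0,"ry":0,"rz":0,"jaw":1},{"x":0.068,"y":-0.158,"z":-0.124,"rx":0,"ry":0,"rz":0,"jaw":1},{"x":0.068,"y":-0.158,"z":-0.124,"rx":0,"ry":0,"rz":0,"jaw":1},{"x":0.068,"y":-0.158,"z":-0.124,"rx":0,"ry":0,"rz":0,"jaw":1}]'; python3 go.py 0.6555 0.1955 0.054 0
python3 - <<'E'
from bench import viewer
import cv2, numpy as np
for n in ("wrist","scene","top"):
    c=viewer.read_camera(n); cv2.imwrite(f"pics/{n}1.png",c["image"][:,:,::-1]); np.savez(f"pics/{n}1.npz",**c)
E
```

```text
time_s: 1.43
eef_pos: [0.6549, 0.196, 0.1198]
ee_rot: [107.9, 89.8, -162.1]
contact_force: [0.8, -0.1, 0.0]
finger_gap: 0.004
t 1.43 pos [0.6549 0.196  0.1198] F [ 0.8 -0.1  0. ] gap 0.004
axes x,y,z in world: [[-0.003, -0.001, -1.0], [-1.0, 0.001, 0.003], [0.001, 1.0, -0.001]]
shift tool xyz [ 0.0658 -0.0008 -0.0004]
turn [-0.06 -0.06 -0.2 ]  q6 -83.2
turn [ 1.7994e+02 -3.1000e-01  1.0000e-01]  q6 -83.2
```

View pics/wrist1.png

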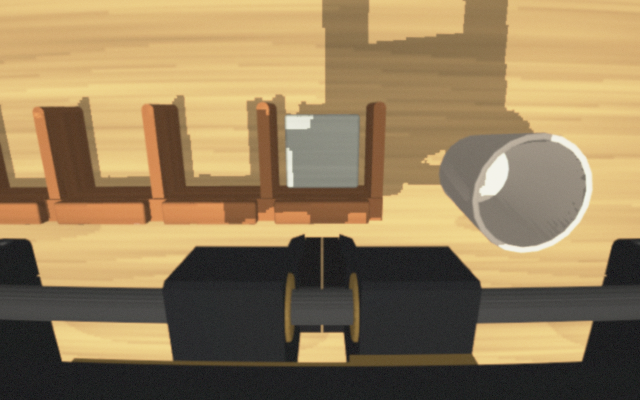

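View pics/scene1.png

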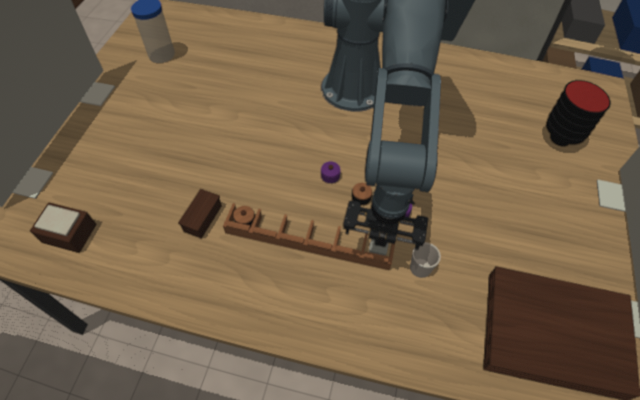

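The wrist view shows rail piece 1 at about (275–368, 203–221), behind the tin, and pieces 2–4 to its left. I use it to check the rail position.

Run:
```python
from h import *
c=dict(np.load("pics/wrist1.npz")); 
cv2.imwrite("pics/crop3.png",cv2.resize(c["image"][170:235,0:400,::-1],None,fx=2,fy=4,interpolation=cv2.INTER_CUBIC))
P=cloud(c)
print("z rail", P[205:220:3,320].round(4).tolist(), P[205:220:3,210].round(4).tolist())
for uv in [(275,205),(368,205),(368,221),(275,221),(258,221),(163,221),(150,221),(57,221)]: print(uv,onplane(c,[uv],.05).round(4))
```

```text
z rail [[0.6515, 0.1948, 0.0493], [0.6533, 0.1948, 0.0503], [0.6554, 0.1948, 0.0501], [0.6579, 0.1947, 0.0489], [0.66, 0.1947, 0.0488]] [[0.6516, 0.1213, 0.0491], [0.6537, 0.1211, 0.049], [0.656, 0.1207, 0.0484], [0.6576, 0.1211, 0.05], [0.6596, 0.1211, 0.0505]]
(275, 205) [[0.6513 0.165  0.05  ]]
(368, 205) [[0.6513 0.2265 0.05  ]]
(368, 221) [[0.6624 0.2269 0.05  ]]
(275, 221) [[0.6625 0.1646 0.05  ]]
(258, 221) [[0.6625 0.1532 0.05  ]]
(163, 221) [[0.6627 0.0884 0.05  ]]
(150, 221) [[0.6627 0.0794 0.05  ]]
(57, 221) [[0.663  0.0128 0.05  ]]
```

View pics/crop3.png

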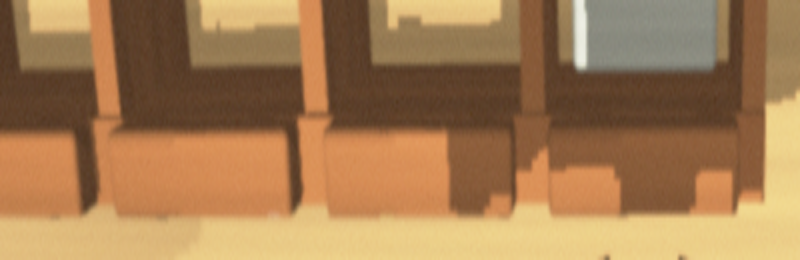

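The wrist measurement agrees within 2 mm (y centres 0.196, 0.121, 0.046; x≈0.655; z 0.050). Now I descend gently.

```bash
python3 -m pendant '[{"x":0.035,"y":0,"z":0,"rx":0,"ry":0,"rz":0,"jaw":1},{"x":0.064,"y":0,"z":0,"rx":0,"ry":0,"rz":0,"jaw":1},{"x":0.064,"y":0,"z":0,"rx":0,"ry":0,"rz":0,"jaw":1},{"x":0.066,"y":0,"z":0,"rx":0,"ry":0,"rz":0,"jaw":1},{"x":0.067,"y":0,"z":0,"rx":0,"ry":0,"rz":0,"jaw":1},{"x":0.067,"y":0,"z":0,"rx":0,"ry":0,"rz":0,"jaw":1}]'
python3 -m pendant '[{"x":0.001,"y":0,"z":0,"rx":0,"ry":0,"rz":0,"jaw":1},{"x":0.001,"y":0,"z":0,"rx":0,"ry":0,"rz":0,"jaw":1}]'
python3 -m pendant '[{"x":0.001,"y":0,"z":0,"rx":0,"ry":0,"rz":0,"jaw":1},{"x":0.001,"y":0,"z":0,"rx":0,"ry":0,"rz":0,"jaw":1}]'
```

```text
time_s: 2.08
eef_pos: [0.656, 0.1981, 0.0569]
ee_rot: [-103.6, 89.9, -13.4]
contact_force: [-0.3, 0.1, -0.2]
finger_gap: 0.007
time_s: 2.25
eef_pos: [0.6574, 0.1985, 0.058]
ee_rot: [-91.3, 89.7, -1.1]
contact_force: [-0.3, -0.4, 0.8]
finger_gap: 0.004
time_s: 2.42
eef_pos: [0.6581, 0.1985, 0.0581]
ee_rot: [-89.4, 89.5, 0.8]
contact_force: [-0.0, -0.4, 0.1]
finger_gap: 0.005
```

```bash
python3 - <<'E'
from bench import r
for i in range(3): s=r.get_state(); print(s["eef_pos"].round(4),s["ee_rot"].round(2),s["contact_force"].round(2))
E
python3 go.py 0.6555 0.1955 0.05 0
```

```text
[0.6581 0.1985 0.0581] [-89.38  89.55   0.77] [-0.04 -0.45  0.1 ]
[0.6581 0.1985 0.0581] [-89.38  89.55   0.77] [-0.04 -0.45  0.1 ]
[0.6581 0.1985 0.0581] [-89.38  89.55   0.77] [-0.04 -0.45  0.1 ]
t 2.42 pos [0.6581 0.1985 0.0581] F [-0.  -0.4  0.1] gap 0.005
axes x,y,z in world: [[0.008, 0.0, -1.0], [-1.0, -0.003, -0.008], [-0.003, 1.0, 0.0]]
shift tool xyz [ 0.0081  0.0027 -0.003 ]
turn [0.15 0.01 0.45]  q6 -83.2
turn [-1.7985e+02 -7.1000e-01  1.0000e-02]  q6 -83.2
```

```bash
python3 -m pendant '[{"x":0.004,"y":0.003,"z":-0.003,"rx":0,"ry":0,"rz":0.4,"jaw":1},{"x":0.005,"y":0.003,"z":-0.003,"rx":0,"ry":0,"rz":0.4,"jaw":1},{"x":0.006,"y":0.003,"z":-0.003,"rx":0,"ry":0,"rz":0.4,"jaw":1}]'
python3 go.py 0.6555 0.1955 0.05 0
```

```text
time_s: 2.67
eef_pos: [0.6548, 0.1952, 0.0516]
ee_rot: [80.5, 90.0, 170.6]
contact_force: [-0.3, 0.6, 0.8]
finger_gap: 0.004
t 2.67 pos [0.6548 0.1952 0.0516] F [-0.3  0.6  0.8] gap 0.004
axes x,y,z in world: [[-0.0, 0.0, -1.0], [-1.0, -0.002, 0.0], [-0.002, 1.0, 0.0]]
shift tool xyz [ 0.0016 -0.0007  0.0003]
turn [ 0.12  0.   -0.  ]  q6 -83.4
turn [-179.88    0.      0.  ]  q6 -83.4
```

```bash
python3 -m pendant '[{"x":0.002,"y":0,"z":0,"rx":0,"ry":0,"rz":0,"jaw":1},{"x":0.003,"y":0,"z":0,"rx":0,"ry":0,"rz":0,"jaw":1},{"x":0.003,"y":0,"z":0,"rx":0,"ry":0,"rz":0,"jaw":1}]'
python3 go.py 0.6555 0.1955 0.05 0
```

```text
time_s: 2.92
eef_pos: [0.655, 0.1952, 0.0504]
ee_rot: [161.4, 90.0, -108.5]
contact_force: [-5.3, -3.1, 13.0]
finger_gap: 0.005
t 2.92 pos [0.655  0.1952 0.0504] F [-5.3 -3.1 13. ] gap 0.005
axes x,y,z in world: [[-0.0, -0.0, -1.0], [-1.0, -0.002, 0.0], [-0.002, 1.0, -0.0]]
shift tool xyz [ 0.0004 -0.0005  0.0003]
turn [ 0.13 -0.01 -0.  ]  q6 -83.4
turn [-1.7987e+02  1.0000e-02 -2.0000e-02]  q6 -83.4
```

```bash
python3 -m pendant '[{"x":0.001,"y":-0.0005,"z":-0.01,"rx":0,"ry":0,"rz":0,"jaw":1},{"x":0.001,"y":-0.0005,"z":-0.02,"rx":0,"ry":0,"rz":0,"jaw":1},{"x":0.001,"y":-0.0005,"z":-0.03,"rx":0,"ry":0,"rz":0,"jaw":1},{"x":0.001,"y":-0.0005,"z":-0.04,"rx":0,"ry":0,"rz":0,"jaw":1}]'
python3 go.py 0.6555 0.12 0.0495 0
```

```text
time_s: 3.25
eef_pos: [0.6565, 0.1554, 0.0504]
ee_rot: [-57.6, 89.8, 32.5]
contact_force: [-0.3, 4.6, 5.4]
finger_gap: 0.001
t 3.25 pos [0.6565 0.1554 0.0504] F [-0.3  4.6  5.4] gap 0.001
axes x,y,z in world: [[0.002, 0.001, -1.0], [-1.0, -0.002, -0.002], [-0.002, 1.0, 0.001]]
shift tool xyz [ 0.0009  0.0011 -0.0354]
turn [0.12 0.08 0.13]  q6 -86.9
turn [-1.7988e+02 -2.0000e-01  1.3000e-01]  q6 -86.9
```

Contact holds at about 5 N, so I keep sliding to behind gap 2.

```bash
python3 -m pendant '[{"x":0.001,"y":0.001,"z":-0.01,"rx":0,"ry":0,"rz":0,"jaw":1},{"x":0.001,"y":0.001,"z":-0.02,"rx":0,"ry":0,"rz":0,"jaw":1},{"x":0.001,"y":0.001,"z":-0.03,"rx":0,"ry":0,"rz":0,"jaw":1},{"x":0.001,"y":0.001,"z":-0.036,"rx":0,"ry":0,"rz":0,"jaw":1}]'
python3 go.py 0.6555 0.08 0.0495 0
```

```text
time_s: 3.58
eef_pos: [0.6567, 0.1188, 0.0505]
ee_rot: [-61.6, 89.7, 28.5]
contact_force: [0.5, 4.6, 6.6]
finger_gap: 0.008
t 3.58 pos [0.6567 0.1188 0.0505] F [0.5 4.6 6.6] gap 0.008
axes x,y,z in world: [[0.005, 0.003, -1.0], [-1.0, -0.001, -0.005], [-0.001, 1.0, 0.003]]
shift tool xyz [ 0.0009  0.0013 -0.0388]
turn [0.07 0.15 0.27]  q6 -90.1
turn [-179.93   -0.43    0.23]  q6 -90.1
```

```bash
python3 -m pendant '[{"x":0.001,"y":0.001,"z":-0.01,"rx":0,"ry":0,"rz":0.2,"jaw":1},{"x":0.001,"y":0.001,"z":-0.02,"rx":0,"ry":0,"rz":0.2,"jaw":1},{"x":0.001,"y":0.001,"z":-0.03,"rx":0,"ry":0,"rz":0.2,"jaw":1},{"x":0.001,"y":0.001,"z":-0.039,"rx":0,"ry":0,"rz":0.2,"jaw":1}]'
python3 go.py 0.6555 0.047 0.0495 0
```

```text
time_s: 3.92
eef_pos: [0.6567, 0.0798, 0.0504]
ee_rot: [-41.5, 89.7, 48.5]
contact_force: [0.3, 6.0, 6.6]
finger_gap: 0.008
t 3.92 pos [0.6567 0.0798 0.0504] F [0.3 6.  6.6] gap 0.008
axes x,y,z in world: [[0.004, 0.004, -1.0], [-1.0, -0.001, -0.004], [-0.001, 1.0, 0.004]]
shift tool xyz [ 0.0008  0.0013 -0.0328]
turn [0.04 0.24 0.21]  q6 -93.6
turn [-179.95   -0.33    0.37]  q6 -93.6
```

```bash
python3 -m pendant '[{"x":0.001,"y":0.001,"z":-0.01,"rx":0,"ry":0.2,"rz":0.2,"jaw":1},{"x":0.001,"y":0.001,"z":-0.02,"rx":0,"ry":0.2,"rz":0.2,"jaw":1},{"x":0.001,"y":0.001,"z":-0.03,"rx":0,"ry":0.2,"rz":0.2,"jaw":1},{"x":0.001,"y":0.001,"z":-0.032,"rx":0,"ry":0.2,"rz":0.2,"jaw":1}]'
python3 go.py 0.56 0.06 0.12 0
```

```text
time_s: 4.25
eef_pos: [0.6569, 0.0467, 0.0505]
ee_rot: [-58.5, 89.8, 31.5]
contact_force: [0.3, 5.5, 5.6]
finger_gap: 0.006
t 4.25 pos [0.6569 0.0467 0.0505] F [0.3 5.5 5.6] gap 0.006
axes x,y,z in world: [[0.003, 0.002, -1.0], [-1.0, 0.001, -0.003], [0.001, 1.0, 0.002]]
shift tool xyz [-0.0698  0.0967  0.0133]
turn [-0.04  0.09  0.15]  q6 -96.3
turn [ 1.7996e+02  2.4000e-01 -1.5000e-01]  q6 -96.3
```

All three rail pieces are touched, with 5–7 N held along the rail. Lifting off straight up.

```bash
python3 -m pendant '[{"x":-0.02,"y":0,"z":0,"rx":0,"ry":0,"rz":0,"jaw":1},{"x":-0.06,"y":0,"z":0,"rx":0,"ry":0,"rz":0,"jaw":1},{"x":-0.085,"y":0,"z":0,"rx":0,"ry":0,"rz":0,"jaw":0.73},{"x":-0.085,"y":0,"z":0,"rx":0,"ry":0,"rz":0,"jaw":0.73}]'
python3 go.py 0.414 0.149 0.13 -40
```

```text
time_s: 4.58
eef_pos: [0.6603, 0.0453, 0.1419]
ee_rot: [-89.4, 89.3, 0.6]
contact_force: [0.3, -0.5, 0.2]
finger_gap: 0.132
t 4.58 pos [0.6603 0.0453 0.1419] F [ 0.3 -0.5  0.2] gap 0.132
axes x,y,z in world: [[0.013, 0.0, -1.0], [-1.0, 0.001, -0.013], [0.001, 1.0, 0.0]]
shift tool xyz [0.0088 0.2466 0.1034]
turn [39.93  0.26  0.69]  q6 -96.3
turn [-140.07   -0.88    0.33]  q6 -96.3
```

```bash
python3 -m pendant '[{"x":0.009,"y":0.247,"z":0.103,"rx":40,"ry":0.3,"rz":0.7,"jaw":0.73},{"x":0.009,"y":0.247,"z":0.103,"rx":40,"ry":0.3,"rz":0.7,"jaw":0.73},{"x":0.009,"y":0.247,"z":0.103,"rx":40,"ry":0.3,"rz":0.7,"jaw":0.73},{"x":0.009,"y":0.247,"z":0.103,"rx":40,"ry":0.3,"rz":0.7,"jaw":0.73},{"x":0.009,"y":0.247,"z":0.103,"rx":40,"ry":0.3,"rz":0.7,"jaw":0.73},{"x":0.009,"y":0.247,"z":0.103,"rx":40,"ry":0.3,"rz":0.7,"jaw":0.73},{"x":0.009,"y":0.247,"z":0.103,"rx":40,"ry":0.3,"rz":0.7,"jaw":0.73},{"x":0.009,"y":0.247,"z":0.103,"rx":40,"ry":0.3,"rz":0.7,"jaw":0.73}]'
python3 go.py 0.414 0.149 0.08 -40
python3 - <<'E'
from bench import viewer
import cv2
im=viewer.read_camera("wrist")["image"]; cv2.imwrite("pics/wrist2.png",im[:,:,::-1])
E
```

```text
time_s: 5.25
eef_pos: [0.4099, 0.1493, 0.1286]
ee_rot: [143.0, 89.8, -166.9]
contact_force: [0.4, 0.2, -0.3]
finger_gap: 0.273
t 5.25 pos [0.4099 0.1493 0.1286] F [ 0.4  0.2 -0.3] gap 0.273
axes x,y,z in world: [[-0.003, -0.001, -1.0], [-0.767, 0.641, 0.002], [0.641, 0.767, -0.003]]
shift tool xyz [ 0.0486 -0.0034  0.0025]
turn [ 0.1  -0.16 -0.12]  q6 -45.7
turn [-179.9     0.19   -0.26]  q6 -45.7
```

View pics/wrist2.png

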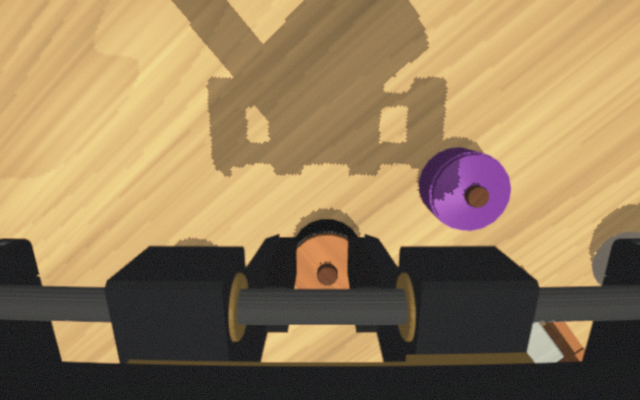

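The pot's knob is at (326,272), centred between the fingers, and the purple pot at (470,190) is clear. Descending behind the pot.

```bash
python3 -m pendant '[{"x":0.035,"y":0,"z":0.002,"rx":0,"ry":-0.15,"rz":0,"jaw":0.73},{"x":0.07,"y":0,"z":0.002,"rx":0,"ry":-0.15,"rz":0,"jaw":0.73},{"x":0.1,"y":0,"z":0.002,"rx":0,"ry":-0.15,"rz":0,"jaw":0.73},{"x":0.114,"y":0,"z":0.002,"rx":0,"ry":-0.15,"rz":0,"jaw":0.73},{"x":0.114,"y":0,"z":0.002,"rx":0,"ry":-0.15,"rz":0,"jaw":0.73}]'
python3 go.py 0.512 0.067 0.014 -40
python3 - <<'E'
from bench import viewer
import cv2
for n in ("scene","wrist"):
    im=viewer.read_camera(n)["image"]; cv2.imwrite(f"pics/{n}3.png",im[:,:,::-1] if n=="wrist" else cv2.resize(im[120:280,250:470,::-1],None,fx=3,fy=3))
E
```

```text
time_s: 5.72
eef_pos: [0.4129, 0.1489, 0.0121]
ee_rot: [125.8, 89.7, 175.9]
contact_force: [-0.0, 0.3, 0.4]
finger_gap: 0.273
t 5.72 pos [0.4129 0.1489 0.0121] F [-0.   0.3  0.4] gap 0.273
axes x,y,z in world: [[-0.004, 0.0, -1.0], [-0.767, 0.642, 0.004], [0.642, 0.767, -0.003]]
shift tool xyz [-0.0023 -0.1286  0.0008]
turn [ 0.06 -0.15 -0.21]  q6 -45.8
turn [-179.94    0.33   -0.24]  q6 -45.8
```

View pics/scene3.png

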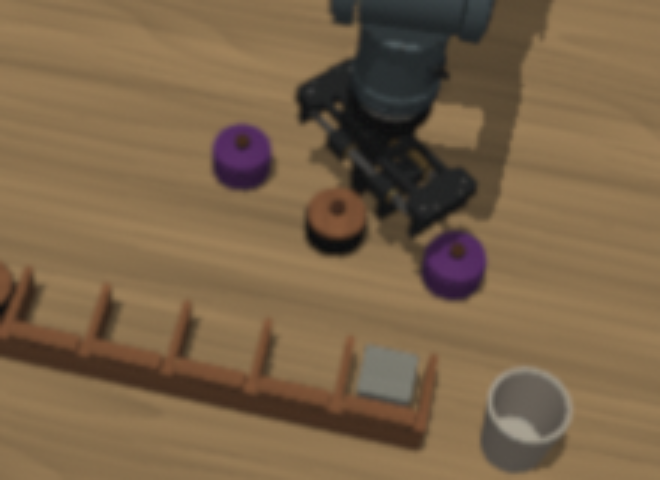

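View pics/wrist3.png

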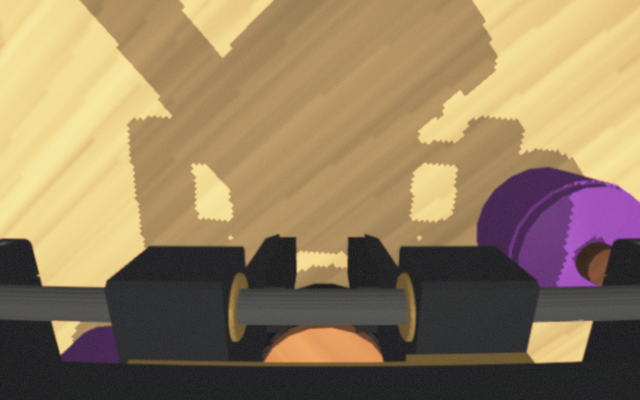

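The scene crop shows the fingers behind the pot, near crop (375,195), pointing at the third gap. Now I push in steps.

```bash
python3 -m pendant '[{"x":-0.002,"y":-0.01,"z":0.001,"rx":0,"ry":0,"rz":0,"jaw":0.73},{"x":-0.002,"y":-0.02,"z":0.001,"rx":0,"ry":0,"rz":0,"jaw":0.73},{"x":-0.002,"y":-0.03,"z":0.001,"rx":0,"ry":0,"rz":0,"jaw":0.73},{"x":-0.002,"y":-0.04,"z":0.001,"rx":0,"ry":0,"rz":0,"jaw":0.73},{"x":-0.002,"y":-0.05,"z":0.001,"rx":0,"ry":0,"rz":0,"jaw":0.73},{"x":-0.002,"y":-0.06,"z":0.001,"rx":0,"ry":0,"rz":0,"jaw":0.73},{"x":-0.002,"y":-0.07,"z":0.001,"rx":0,"ry":0,"rz":0,"jaw":0.73},{"x":-0.002,"y":-0.08,"z":0.001,"rx":0,"ry":0,"rz":0,"jaw":0.73}]'
cat > pot.py <<'E'
from rack import *
from bench import viewer
import sys
c=viewer.read_camera("scene"); im=c["image"]; tag=sys.argv[1]
cv2.imwrite(f"pics/s{tag}.png",cv2.resize(im[130:280,220:440,::-1],None,fx=3.2,fy=3.2,interpolation=cv2.INTER_CUBIC))
hsv=cv2.cvtColor(im,cv2.COLOR_RGB2HSV)
m=((hsv[...,1]>115)&(hsv[...,0]<15)&(hsv[...,0]>3)&(hsv[...,2]>85)).astype(np.uint8)
N,l,s,ce=cv2.connectedComponentsWithStats(m)
for i in range(1,N):
    if s[i,4]>40 and 140<ce[i][1]<290 and 200<ce[i][0]<440: print(s[i],ce[i].round(1),onplane(c,[ce[i]],.038).round(4)[0])
E
python3 pot.py a; python3 go.py 0.512 0.067 0.014 -40
```

```text
time_s: 6.48
eef_pos: [0.4777, 0.0982, 0.0173]
ee_rot: [17.2, 89.9, 67.3]
contact_force: [-2.2, 2.9, 3.2]
finger_gap: 0.273
[334 194  19  17 240] [343.  202.3] [0.5069 0.0749 0.038 ]
[ 223  203  173   62 1674] [299.2 234.3] [ 0.637  -0.0167  0.038 ]
t 6.53 pos [0.4798 0.0971 0.0176] F [ 0.7 -1.4  0.2] gap 0.273
axes x,y,z in world: [[0.003, 0.0, -1.0], [-0.766, 0.642, -0.002], [0.642, 0.766, 0.002]]
shift tool xyz [ 0.0037 -0.044  -0.0024]
turn [0.02 0.12 0.13]  q6 -52.5
turn [-179.98   -0.21    0.19]  q6 -52.5
```

View pics/sa.png

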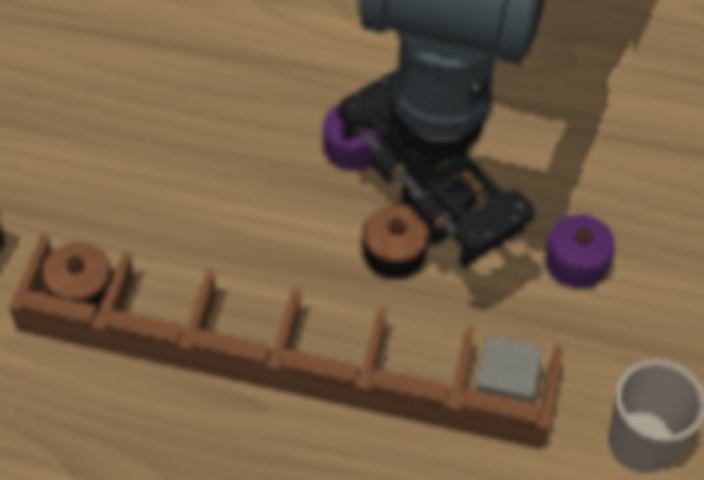

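The pot slides with the fingers; its measured position is (0.507,0.075). About 48 mm more brings it onto the gap's middle line.

```bash
python3 -m pendant '[{"x":0.003,"y":-0.01,"z":0,"rx":0,"ry":0,"rz":0,"jaw":0.73},{"x":0.003,"y":-0.02,"z":0,"rx":0,"ry":0,"rz":0,"jaw":0.73},{"x":0.003,"y":-0.03,"z":0,"rx":0,"ry":0,"rz":0,"jaw":0.73},{"x":0.003,"y":-0.04,"z":0,"rx":0,"ry":0,"rz":0,"jaw":0.73},{"x":0.003,"y":-0.046,"z":0,"rx":0,"ry":0,"rz":0,"jaw":0.73},{"x":0.003,"y":-0.046,"z":0,"rx":0,"ry":0,"rz":0,"jaw":0.73}]'
python3 pot.py b; python3 go.py 0.512 0.067 0.014 -40
```

```text
time_s: 7.03
eef_pos: [0.5167, 0.0664, 0.015]
ee_rot: [-53.7, 89.7, -3.7]
contact_force: [0.0, 0.0, -0.7]
finger_gap: 0.272
[ 223  203  173   62 1680] [298.9 234.3] [ 0.637  -0.0174  0.038 ]
[319 203  20  17 248] [328.3 211.4] [0.5465 0.042  0.038 ]
t 7.08 pos [0.516  0.0669 0.0149] F [-0.1  0.3 -0.1] gap 0.269
axes x,y,z in world: [[0.004, -0.0, -1.0], [-0.766, 0.643, -0.003], [0.643, 0.766, 0.003]]
shift tool xyz [ 0.0009  0.0031 -0.0025]
turn [-0.02  0.15  0.19]  q6 -55.7
turn [179.98   0.3   -0.23]  q6 -55.7
```

View pics/sb.png

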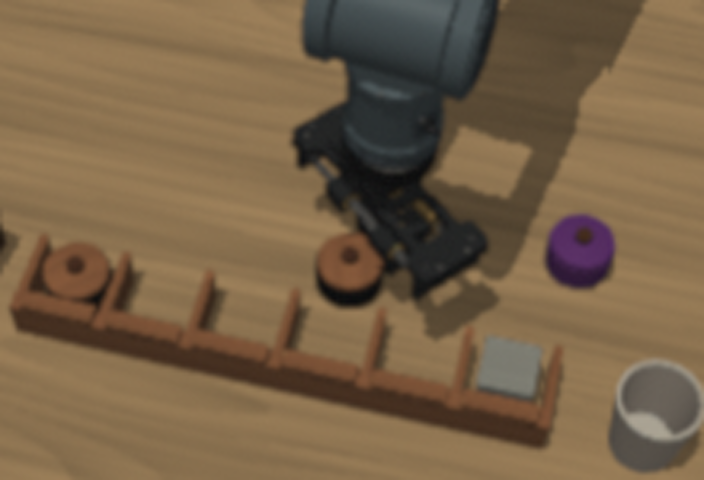

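```bash
python3 - <<'E'
from h import *
from bench import viewer
c=viewer.read_camera("scene")
print(onplane(c,[(312.2,221.2),(338.9,227.3)],.04).round(4))
E
python3 go.py 0.488 0.044 0.014 0
python3 -m pendant '[{"x":0,"y":0.015,"z":0,"rx":0,"ry":0,"rz":0,"jaw":0.73},{"x":0,"y":0.03,"z":0,"rx":0,"ry":0,"rz":0,"jaw":0.73},{"x":0,"y":0.03,"z":0,"rx":0,"ry":0,"rz":0,"jaw":0.73}]'
python3 go.py 0.488 0.044 0.014 0
```

```text
[[0.5896 0.0071 0.04  ]
 [0.5902 0.0822 0.04  ]]
t 7.13 pos [0.5154 0.0673 0.0148] F [-0.6  0.6 -0.4] gap 0.268
axes x,y,z in world: [[0.004, 0.0, -1.0], [-0.766, 0.643, -0.003], [0.643, 0.766, 0.002]]
shift tool xyz [ 0.0007  0.006  -0.0354]
turn [-40.01   0.07   0.2 ]  q6 -55.7
turn [ 1.3999e+02  2.5000e-01 -9.0000e-02]  q6 -55.7
time_s: 7.38
eef_pos: [0.4892, 0.0883, 0.014]
ee_rot: [21.2, 90.0, 71.3]
contact_force: [0.1, 0.3, -0.4]
finger_gap: 0.274
t 7.38 pos [0.4892 0.0883 0.014 ] F [ 0.1  0.3 -0.4] gap 0.274
axes x,y,z in world: [[0.0, 0.001, -1.0], [-0.767, 0.642, 0.0], [0.642, 0.767, 0.001]]
shift tool xyz [ 0.     -0.0275 -0.0347]
turn [-39.92   0.04  -0.  ]  q6 -53.6
turn [ 1.4008e+02 -0.0000e+00 -5.0000e-02]  q6 -53.6
```

```bash
python3 -m pendant '[{"x":0,"y":-0.005,"z":-0.035,"rx":-40,"ry":0,"rz":0,"jaw":0.73},{"x":0,"y":-0.0275,"z":-0.035,"rx":-40,"ry":0,"rz":0,"jaw":0.73},{"x":0,"y":-0.0275,"z":-0.035,"rx":-40,"ry":0,"rz":0,"jaw":0.73},{"x":0,"y":-0.0275,"z":-0.035,"rx":-40,"ry":0,"rz":0,"jaw":0.73},{"x":0,"y":-0.0275,"z":-0.035,"rx":-40,"ry":0,"rz":0,"jaw":0.73},{"x":0,"y":-0.0275,"z":-0.035,"rx":-40,"ry":0,"rz":0,"jaw":0.73},{"x":0,"y":-0.0275,"z":-0.035,"rx":-40,"ry":0,"rz":0,"jaw":0.73}]'
python3 go.py 0.55 0.0445 0.014 0; python3 pot.py c
```

```text
time_s: 7.97
eef_pos: [0.4878, 0.0439, 0.0141]
ee_rot: [-48.3, 90.0, 42.0]
contact_force: [-0.2, -0.3, 0.9]
finger_gap: 0.27
t 7.97 pos [0.4878 0.0439 0.0141] F [-0.2 -0.3  0.9] gap 0.27
axes x,y,z in world: [[0.0, 0.0, -1.0], [-1.0, -0.005, -0.0], [-0.005, 1.0, 0.0]]
shift tool xyz [ 0.0002 -0.0622  0.0003]
turn [0.28 0.02 0.03]  q6 -99.1
turn [-1.7972e+02 -4.0000e-02  4.0000e-02]  q6 -99.1
[ 223  203  173   62 1686] [299.3 234.4] [ 0.637  -0.0164  0.038 ]
[319 202  21  18 269] [328.8 211. ] [0.5449 0.043  0.038 ]
```

View pics/sc.png

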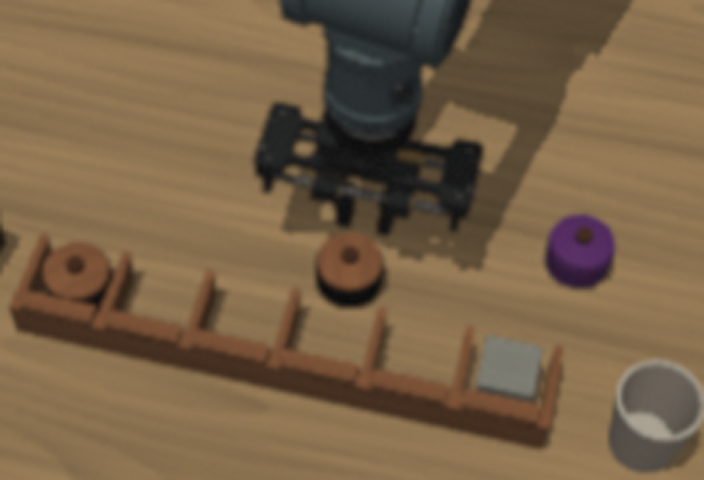

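The pot is at crop (350,265), lined up with the third gap (295–380), with the fingers square behind it. Pushing it in.

```bash
python3 -m pendant '[{"x":0,"y":-0.01,"z":0.0005,"rx":0.3,"ry":0,"rz":0,"jaw":0.73},{"x":0,"y":-0.02,"z":0.0005,"rx":0.3,"ry":0,"rz":0,"jaw":0.73},{"x":0,"y":-0.03,"z":0.0005,"rx":0.3,"ry":0,"rz":0,"jaw":0.73},{"x":0,"y":-0.04,"z":0.001,"rx":0.3,"ry":0,"rz":0,"jaw":0.73},{"x":0,"y":-0.05,"z":0.001,"rx":0.3,"ry":0,"rz":0,"jaw":0.73},{"x":0,"y":-0.06,"z":0.001,"rx":0.3,"ry":0,"rz":0,"jaw":0.73},{"x":0,"y":-0.066,"z":0.001,"rx":0.3,"ry":0,"rz":0,"jaw":0.73}]'
python3 go.py 0.58 0.0445 0.014 0; python3 pot.py d
```

```text
time_s: 8.6
eef_pos: [0.555, 0.0451, 0.0142]
ee_rot: [-55.6, 90.0, 34.0]
contact_force: [-1.8, -0.1, -0.2]
finger_gap: 0.27
t 8.6 pos [0.555  0.0451 0.0142] F [-1.8 -0.1 -0.2] gap 0.27
axes x,y,z in world: [[0.001, 0.0, -1.0], [-1.0, 0.007, -0.001], [0.007, 1.0, 0.0]]
shift tool xyz [ 0.0002 -0.025  -0.0004]
turn [-0.39  0.02  0.03]  q6 -97.2
turn [ 1.7961e+02  5.0000e-02 -4.0000e-02]  q6 -97.2
[ 223  203  173   62 1964] [302.6 233.1] [ 0.6311 -0.0088  0.038 ]
```

View pics/sd.png

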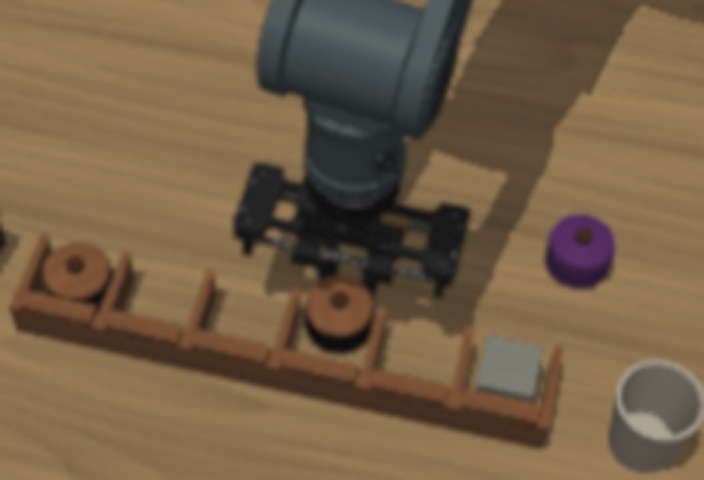

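The pot is in the mouth of the gap at crop (340,310). Last stretch now, watching the force.

```bash
python3 -m pendant '[{"x":0,"y":-0.008,"z":-0.0003,"rx":-0.3,"ry":0,"rz":0,"jaw":0.73},{"x":0,"y":-0.014,"z":-0.0003,"rx":-0.3,"ry":0,"rz":0,"jaw":0.73},{"x":0,"y":-0.018,"z":-0.0003,"rx":-0.3,"ry":0,"rz":0,"jaw":0.73},{"x":0,"y":-0.022,"z":-0.0003,"rx":-0.3,"ry":0,"rz":0,"jaw":0.73},{"x":0,"y":-0.022,"z":-0.0003,"rx":-0.3,"ry":0,"rz":0,"jaw":0.73}]'
python3 -m pendant '[{"x":0,"y":-0.002,"z":0,"rx":0,"ry":0,"rz":0,"jaw":0.73},{"x":0,"y":-0.003,"z":0,"rx":0,"ry":0,"rz":0,"jaw":0.73},{"x":0,"y":-0.003,"z":0,"rx":0,"ry":0,"rz":0,"jaw":0.73}]'
python3 go.py 0.582 0.0445 0.014 0
```

```text
time_s: 9.07
eef_pos: [0.5787, 0.0444, 0.0145]
ee_rot: [-85.7, 89.8, 4.2]
contact_force: [-0.1, 0.4, -0.2]
finger_gap: 0.267
time_s: 9.32
eef_pos: [0.5817, 0.0445, 0.0145]
ee_rot: [-85.8, 89.8, 4.1]
contact_force: [-1.6, -0.8, 0.5]
finger_gap: 0.269
t 9.32 pos [0.5817 0.0445 0.0145] F [-1.6 -0.8  0.5] gap 0.269
axes x,y,z in world: [[0.003, 0.0, -1.0], [-1.0, 0.002, -0.003], [0.002, 1.0, 0.0]]
shift tool xyz [ 0.0005 -0.0003  0.    ]
turn [-0.11  0.01  0.18]  q6 -97.2
turn [ 1.7989e+02  2.8000e-01 -2.0000e-02]  q6 -97.2
```

```bash
python3 -m pendant '[{"x":0,"y":-0.0015,"z":0,"rx":0,"ry":0,"rz":0,"jaw":0.73},{"x":0,"y":-0.003,"z":0,"rx":0,"ry":0,"rz":0,"jaw":0.73},{"x":0,"y":-0.003,"z":0,"rx":0,"ry":0,"rz":0,"jaw":0.73}]'
python3 go.py 0.582 0.0445 0.014 0; python3 pot.py e
```

```text
time_s: 9.57
eef_pos: [0.5831, 0.0445, 0.0142]
ee_rot: [66.4, 89.9, 156.3]
contact_force: [-7.4, -0.4, 4.1]
finger_gap: 0.269
t 9.57 pos [0.5831 0.0445 0.0142] F [-7.4 -0.4  4.1] gap 0.269
axes x,y,z in world: [[-0.001, 0.0, -1.0], [-1.0, 0.002, 0.001], [0.002, 1.0, 0.0]]
shift tool xyz [ 0.0002  0.0011 -0.    ]
turn [-0.1   0.02 -0.05]  q6 -97.2
turn [ 1.799e+02 -7.000e-02 -3.000e-02]  q6 -97.2
[ 223  203  173   62 1929] [302.  234.4] [ 0.6355 -0.0092  0.038 ]
```

View pics/se.png

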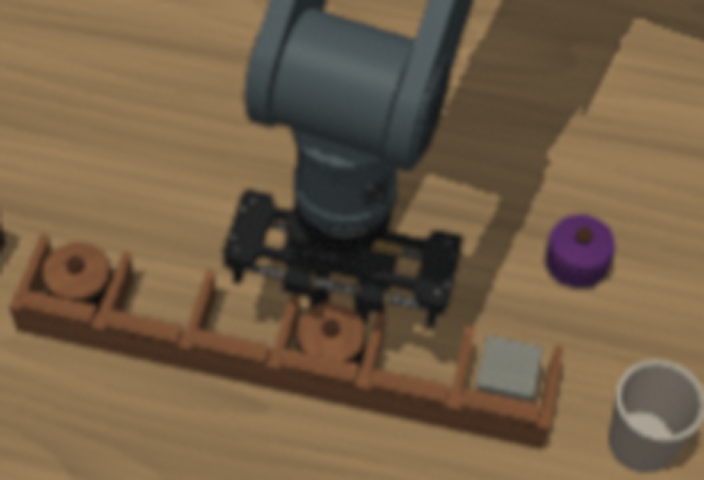

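The force rose to 7 N at TCP x=0.583, which puts the pot centre at about 0.619, against the back board. Backing out and lifting clear.

```bash
python3 -m pendant '[{"x":0,"y":0.01,"z":0,"rx":0,"ry":0,"rz":0,"jaw":0.73},{"x":0,"y":0.03,"z":0,"rx":0,"ry":0,"rz":0,"jaw":0.73},{"x":0,"y":0.06,"z":0,"rx":0,"ry":0,"rz":0,"jaw":0.73},{"x":-0.03,"y":0.065,"z":0,"rx":0,"ry":0,"rz":0,"jaw":0.73},{"x":-0.07,"y":0.08,"z":0,"rx":0,"ry":0,"rz":0,"jaw":0.73},{"x":-0.11,"y":0.11,"z":0,"rx":0,"ry":0,"rz":0,"jaw":0.73},{"x":-0.15,"y":0.15,"z":0,"rx":0,"ry":0,"rz":0,"jaw":0.73},{"x":-0.18,"y":0.18,"z":0,"rx":0,"ry":0,"rz":0,"jaw":0.73}]'
python3 -m pendant '[{"x":-0.03,"y":0.04,"z":0,"rx":0,"ry":0,"rz":0,"jaw":0.73},{"x":-0.03,"y":0.06,"z":0,"rx":0,"ry":0,"rz":0,"jaw":0.73},{"x":-0.03,"y":0.06,"z":0,"rx":0,"ry":0,"rz":0,"jaw":0.73}]'
python3 pot.py f
python3 - <<'E'
from rack import *
from bench import viewer
c=viewer.read_camera("top"); im=c["image"]; c0=dict(np.load("pics/top0.npz"))["image"]
cv2.imwrite("pics/t_f.png",cv2.resize(im[130:265,190:470,::-1],None,fx=2.8,fy=2.8,interpolation=cv2.INTER_CUBIC))
d=cv2.absdiff(im,c0).max(2); print("diff cup",d[140:180,192:224].max(),"tin",d[155:176,245:266].max(),"stored",d[153:180,386:409].max(),"case",d[130:185,425:460].max())
P=cloud(c); 
m=(P[...,0]>.55)&(P[...,0]<.643)&(P[...,1]>.014)&(P[...,1]<.076)&(P[...,2]>.02)&(P[...,2]<.055)
print("pot pts",m.sum(),P[m].min(0),P[m].max(0),P[m].mean(0))
E
```

```text
time_s: 10.28
eef_pos: [0.4203, 0.0447, 0.1784]
ee_rot: [-89.5, 89.9, 0.4]
contact_force: [0.8, -0.3, 0.7]
finger_gap: 0.266
time_s: 10.53
eef_pos: [0.3584, 0.045, 0.2107]
ee_rot: [-100.8, 89.6, -10.8]
contact_force: [-0.1, -0.9, -0.3]
finger_gap: 0.272
[ 223  203  173   61 1954] [302.7 234.2] [ 0.6343 -0.0077  0.038 ]
diff cup 7 tin 5 stored 8 case 8
pot pts 403 [0.5851977  0.01615714 0.02090934] [0.64276504 0.07571362 0.05484186] [0.6144328  0.04404023 0.03939144]
```

View pics/t_f.png

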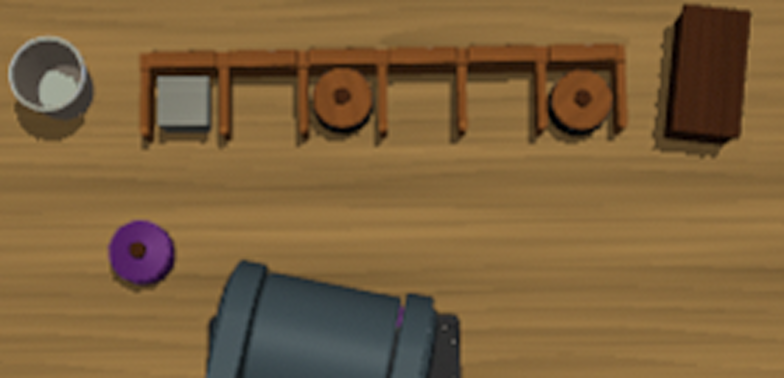

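View pics/sf.png

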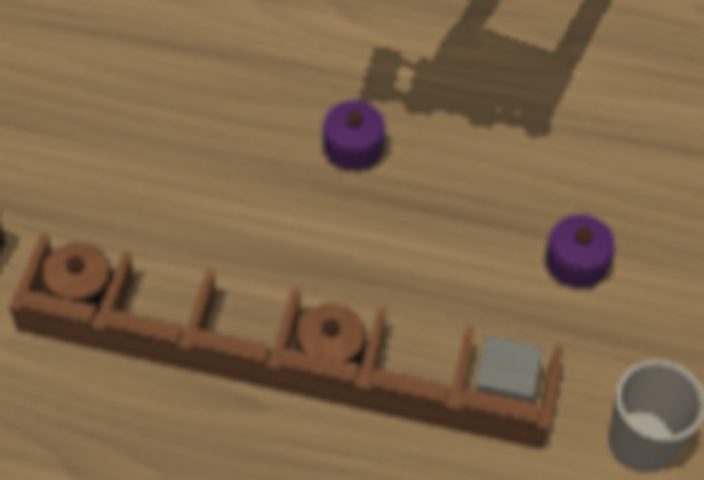

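Run:
```python
from rack import *
from bench import viewer
c=viewer.read_camera("top"); hsv=cv2.cvtColor(c["image"],cv2.COLOR_RGB2HSV)
m=mask(c); m[:156]=0; m[:,:302]=0; m[:,324:]=0
pts=np.argwhere(m)[:,::-1].astype(np.float32); ce,rr=cv2.minEnclosingCircle(pts)
print("lid",ce,rr,onplane(c,[ce],.038), "knob",onplane(c,[(190+342.5/2.8,130+95.5/2.8)],.05))
g=np.argwhere(m[156:]).mean(0); print(g)
```

```text
lid (312.5, 162.77777099609375) 12.497636795043945 [[0.62331195 0.04167381 0.038     ]] knob [[0.61708202 0.04189694 0.05      ]]
[  8.74137931 311.93678161]
```

```bash
python3 -c "
from bench import ticket
print(ticket.job_done())"
```

```text
the job is handed in; nothing more can be done
None
```

The job is handed in at about 10.7 s of the 67 s; it returned no verdict.

**Rail:** I slid the shut fingertips along the rail from the cup's (+y) end, behind gaps 1, 2 and 3. The upward force read 13 N at first contact and 5–7 N along the slide. I lifted off at y ≈ 0.047, short of rail piece 4.

**Pot:** I pushed the brown pot with the two fingers slightly apart, first diagonally and then straight into the third gap. The force rose to about 7 N when it met the back board. Then I backed out and raised the tool to z ≈ 0.21.

**Last checks:**
- **Pot position:** by its knob in the top view, the pot is at (0.617, 0.042), against a target of (0.6175, 0.0435–0.046). Depth points average 0.614 in x. The tool position at contact implied 0.619–0.620. All are inside the tolerance.
- **Pot upright:** it looks upright in both views.
- **Bystanders:** the cup, case, tin and stored pot show no change in the top view.
- **Disagreement:** a circle fitted to the lid gave x = 0.623, but its mask also took in part of the back board. I relied on the other readings instead.

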